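# Hold a greenhouse flush valve open with its splined key

### The arm

A 7-joint arm with a two-finger parallel gripper is mounted at the origin on the work surface. World frame = base frame: x ahead of the robot, y to its left, z up, the work surface at z = 0. Lengths are in mm, angles in rad, forces in N, time in s.
With the tool pointing down it reaches from about 400 to 875 mm from the base axis. Payload 4.4 kg.
Tool frame: the origin (TCP) lies midway between the tips of the shut fingers; the grasp point (between the pads) lies 19 mm behind it; z points along the fingers, y is the direction in which the jaws open and shut (so a half turn about z gives the same grasp; the last joint's range is limited). The gripper opens to 85 mm and grips with 20 to 120 N. Pads are 22 mm wide; open, the fingers measure 114 mm over their backs; the gripper's body (76 mm by 85 mm) begins 54 mm behind the grasp point. The pads swing forward as they close: fully open they stand 13 mm farther back than shut.
Start: joints at [1.205, 0.628, 0.038, 1.517, -0.027, 0.996, -0.02], TCP at [191.992, -621.013, 231.313] pointing down, gripper open.
Joint ranges: [-3.06, 3.06], [-0.37, 2.12], [-1.25, 1.32], [0.18, 2.47], [-1.1, 4.24], [0.23, 1.98], [-2.94, 2.94]. Speed limits (rad/s): [2.57, 2.57, 3.14, 3.14, 3.14, 3.14, 3.14].

### API

Orientations are given as [roll, pitch, yaw] about the fixed x, y, z axes, in that order (R = Rz(yaw) Ry(pitch) Rx(roll)).
In Python, from cell import ctrl, vision gives the robot as it stands.
- The arm moves only by the tool play_rows, never from a script. Its arguments are lists of equal length, an entry for each row: "slide": the shift along the tool's x, y, z in mm, a list of three; "turn": the turn about the tool's z in rad; "fingers": the opening, from 0 (shut) to 1 (fully open). A call has 1 to 5 rows; each row is the pose to reach, as a shift and turn from the pose measured when the call began, along the tool's axes at that moment; what a row does not reach only later rows make up. A row lasts 1/8 s, in which the tool goes at most 62.5 mm and 10.7 degrees, less where a joint would pass 70% of its speed; a pose out of reach is approached as far as the arm can. A call with a gripper value outside its range is refused whole. The fingers move at their own pace and stop on an object; the grip force is fixed at half the most. Time passes only in rows, so rows that repeat a pose let the fingers close. It gives the time, the measured TCP pose, the force and the opening at its end, in the units of the state.
- ctrl.read_state(): the state, without advancing time (a new reading comes with each control period).
- vision.get_image(name): name is "side" or "top"; returns (picture, depth): 480x640x3 uint8, blue, green, red; 480x640 float32, mm along the optical axis (not along the pixel's ray), 0 where there is no reading.
- vision.camera_params(name): a dict with "fx", "fy", "cx", "cy" (pixels), "position" and "rotation" of the camera in the world. Camera axes: x right, y up, looking along -z (the intrinsics and any distortion apply to the point x, -y, -z); pixel columns grow to the right and rows downward; lengths in mm; the calibration is good to about 2 mm. A picture is of the moment at which its call begins. camera_params takes no time and is no camera call.
- ctrl.finish_job(): hands the job in, once; it reports no verdict.
The state is a dict: "clock": time; "qpos": joint angles; "qd": joint speeds; "tau": joint torques, N m; "eef_pos": TCP position; "tool_rot": TCP orientation; "force": force on the tool from outside, world axes, zero at the start; "torque": the same for the moment, N m; "width": finger opening in mm.
Only numpy, scipy, OpenCV 4.12 (cv2) and the standard library are available. Lean on these libraries where they do the work, as an engineer would, in place of code of your own. Each camera call takes 0.05 s, during which the arm holds its last target.

### The job

Somebody has left the wooden dibber stuck in the slotted mouth of the flush valve: first take it out and stand it in the green cup, letting go of it. Then take the red-handled key out of its grey holder, turn it so that its four splines match the cross-shaped slot of the valve, and push it straight down against the spring until its flange sits flush on the valve's head. Finish still gripping the key and holding it pressed fully home (it springs up if you let go), with the dibber still standing in the cup and the other things on the bench left where they are.

Things in the scene. Friction and masses are not known exactly. Their poses are not given: they have to be found in the camera images.
- valve: valve fixed to the bench: square brass head 54 x 54 mm, top 60 mm up, grey foot 84 mm wide. In the top a cross of two slots 8.5 mm wide, 39 mm long, along the valve's x and y, edges rounded 2 mm; dark steel bars close the slots' ends. A black pipe stub leaves along -x (to 79 mm from the centre, 41 mm high). Origin on the bench under the centre; z up
- valve_mouth (a point): centre of the valve's slotted top, 60 mm above the bench
- poppet_cup (a joint): sprung black poppet disc inside the valve, its top 22 mm below the mouth at rest; value is how far it is pushed down in m: 0 at rest, 0.012 when the key is fully home, stop at 0.014. Starts to move at 5 N and needs 11 N at 0.012
- key: key 106 mm high, 0.22 kg, upright in the holder at any yaw. From the bottom: four splines in a cross along its x and y, 32 mm across, 5.5 mm thick, 34 mm long; flange 44 mm wide, 6 mm thick; stem 12 mm thick; red T bar 64 mm long along x, 14 mm wide, from 86 to 106 mm up. Origin: centre of the lower end; z up. Fits the slot at any of four quarter turns
- key_grip (a point): centre of the red T bar, 96 mm above the key's origin
- key_flange (a point): centre of the flange's underside, 34 mm above the key's origin; lies in the plane of the valve's top when fully home
- holder: grey round key holder fixed to the bench, 68 mm wide at the foot, 52 mm at the rim, 45 mm high, round pocket 37 mm wide; the key's splines hang in the pocket and its flange rests on the rim. Origin on the bench under the centre
- dibber: wooden rod 133 mm long: steel tip 9 mm thick, 18 mm long, then shaft 22 mm thick to the top (last 6 mm tapers). At the start it stands with its tip in the valve's mouth, shoulder on the head. Origin at the lower end of the tip; z along the rod to the top. About 0.05 kg
- dibber_grip (a point): point on the dibber's axis 110 mm above its tip, a good place to grip
- cup: green open cup fixed to the bench, 52 mm wide outside (foot plate 72 mm), 42 mm inside, 76 mm high, inner floor 6 mm above the bench. Origin on the bench under the centre
- cup_rim (a point): centre of the cup's mouth, 76 mm above the bench
- pot_clay: bystander: small terracotta pot with a succulent, 64 mm wide, 58 mm high; origin under its centre
- pot_black: bystander: small black pot with a succulent, 64 mm wide, 58 mm high; origin under its centre
- spray_can: bystander: white bottle, 60 mm wide, 160 mm high; origin under its centre
- pellet_jar: bystander: amber jar with green lid, 70 mm wide, 90 mm high; origin under its centre
- label_box: bystander: open blue box, 90 x 120 x 50 mm; origin under its centre
- brush: bystander: small brush lying on the bench, 160 mm long along its x axis
- trowel: bystander: flat-bladed hand tool lying on the bench, 240 mm long along its x axis

How it is judged (in metres and radians):
On the way, in this order (a step that is already met when the one before it is completed fails the run):
1. the dibber stands in the green cup and has been let go (horizontal distance between dibber and cup below 0.021 m and z of dibber in the frame of cup below 0.015 m and angle between dibber's own z axis and vertical below 0.5 rad and contact force between the fingers and dibber below 0.1 N), for 0.2 s.
2. the key is lifted clear of its holder (z of key in the frame of holder above 0.048 m), for 0.05 s.
3. the key's splines are meshed in the valve's slot ((angle between the x axis of key and the x axis of valve, either way round below 0.2 rad or angle between the x axis of key and the y axis of valve, either way round below 0.2 rad) and horizontal distance between key and valve_mouth below 0.005 m and z of key in the frame of valve_mouth below -0.008 m), for 0.05 s.
At the end, for the whole second after the job is handed in: Key still gripped, splines in the slot (5 mm, 0.2 rad, tilt under 0.12 rad), flange within 2.5 mm of the valve top, poppet down over 9 mm; dibber standing released in the cup, tip under 15 mm above the bench, within 21 mm of the cup axis, tilt under 0.5 rad (all of step 1 and (angle between the x axis of key and the x axis of valve, either way round below 0.2 rad or angle between the x axis of key and the y axis of valve, either way round below 0.2 rad) and horizontal distance between key and valve_mouth below 0.005 m and angle between key's own z axis and vertical below 0.12 rad and z of key_flange in the frame of valve_mouth below 0.0025 m and value of joint poppet_cup above 0.009 m and contact force between the fingers and key above 1 N); the arm keeps its last pose, push and grip.
It fails at once if one of the bystanders is displaced by more than 30 mm (distance of any of pot_clay, pot_black, spray_can, pellet_jar, label_box, brush, trowel from where it was at the start of the episode above 0.03 m).
It also fails if it takes over 61 s, if anything falls off the work surface, if the arm or the gripper's body presses on something with over 40 N, if the wrist force passes 120 N, or if a joint passes its speed limit or range.

## Working session

There is one attempt and no reset: what is moved stays moved. The work goes in short steps, Python scripts to look and compute and a tool call to move; the robot and the scene stay as the last step left them, time stands still between calls to the robot, and variables do not carry over. Pictures are saved under pics/ and viewed, and the job is handed in when it is done.

Besides the shell and the picture viewer there is one more tool, called after "Request:" in YAML: its name, and indented under it one key for each argument. play_rows: Moves the arm, as the interface text tells. Its arguments: {"type":"object","properties":{"slide":{"type":"array"},"turn":{"type":"array"},"fingers":{"type":"array"}},"required":["slide","turn","fingers"]}

```bash
mkdir -p pics; ls; python3 - <<'E'
from cell import ctrl, vision
import cv2,numpy as np
s=ctrl.read_state()
for k in s: print(k,np.round(s[k],3))
for n in("side","top"):
    im,d=vision.get_image(n); cv2.imwrite(f"pics/{n}0.png",im); np.save(f"pics/{n}0.npy",d); print(n,vision.camera_params(n))
E
```

```text
pics
clock 0.0
qpos [ 1.205  0.629  0.038  1.518 -0.027  0.996 -0.02 ]
qd [ 0.     0.     0.     0.    -0.    -0.001  0.001]
tau [-0.0000e+00 -5.6340e+01  1.2260e+00 -1.9345e+01  1.1000e-02  1.1000e-02
 -0.0000e+00]
eef_pos [ 191.788 -620.403  230.386]
tool_rot [-3.14  0.    0.3 ]
force [-0.923  0.579  0.041]
torque [0.1   0.013 0.045]
width 85.461
side {'fx': 619.6255008781804, 'fy': 619.6255008781804, 'cx': 316.7121420082429, 'cy': 240.61821241915334, 'position': array([  370.31459131, -1105.25568013,  1136.49995554]), 'rotation': array([ 0.81906502,  0.01653621, -0.14982553])}
top {'fx': 437.4832036187562, 'fy': 437.4832036187562, 'cx': 317.0423742970552, 'cy': 233.85767757601621, 'position': array([ 365.23413542,   -6.42023941, 1292.1818956 ]), 'rotation': array([ 1.24057152e-01,  1.58404835e-03, -1.59168914e+00])}
```

View pics/side0.png

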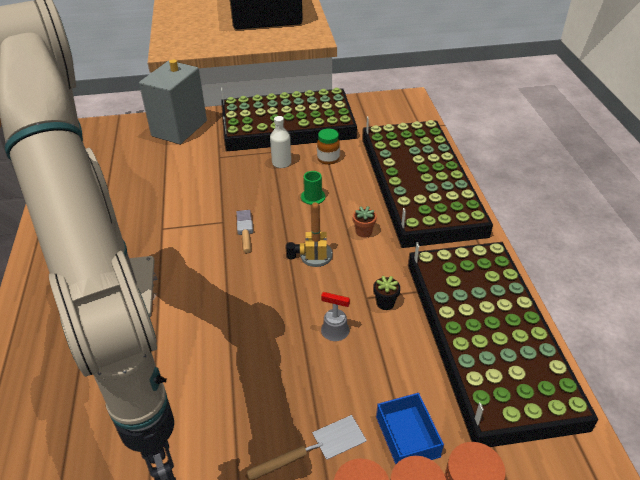

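View pics/top0.png

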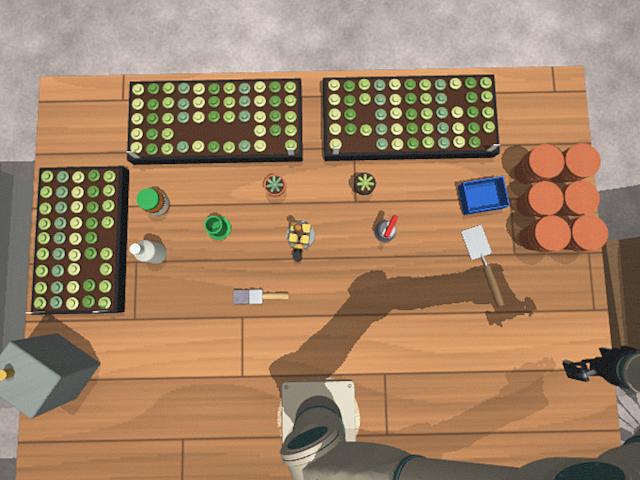

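The side view shows the dibber top at (316,207), the valve at (316,250), the cup at (313,187), the key bar at (336,299) and the holder at (336,325). In the top view the cup is at (217,227), the valve at (300,235) and the key at (387,230). Next I measure by colour masks and depth.

```bash
cat > h.py <<'E'
from cell import ctrl, vision
import cv2,numpy as np
from scipy.spatial.transform import Rotation as R
P={n:vision.camera_params(n) for n in("side","top")}
def rot(n): return R.from_euler('xyz',P[n]['rotation']).as_matrix()
def ray(n,u,v):
    p=P[n]; d=np.stack([(np.asarray(u,float)-p['cx'])/p['fx'],-(np.asarray(v,float)-p['cy'])/p['fy'],-np.ones(np.shape(u))],-1)
    return p['position'],d@rot(n).T
def plane(n,u,v,z):
    o,d=ray(n,u,v); t=(z-o[2])/d[...,2]; return o+d*t[...,None]
def dep(n,u,v,D):
    o,d=ray(n,u,v); return o+d*np.asarray(D,float)[...,None]
def proj(n,X):
    p=P[n]; c=(np.asarray(X,float)-p['position'])@rot(n)
    return np.stack([p['cx']+p['fx']*c[...,0]/-c[...,2],p['cy']-p['fy']*c[...,1]/-c[...,2]],-1)
def two(u1,v1,u2,v2):
    o1,d1=ray("side",u1,v1);o2,d2=ray("top",u2,v2)
    A=np.stack([d1,-d2],1);s=np.linalg.lstsq(A,o2-o1,rcond=None)[0]
    a=o1+d1*s[0];b=o2+d2*s[1];return (a+b)/2,np.linalg.norm(a-b)
E
python3 - <<'E'
from h import *
for n in("side","top"):
    im=cv2.imread(f"pics/{n}0.png");D=np.load(f"pics/{n}0.npy")
    hsv=cv2.cvtColor(im,cv2.COLOR_BGR2HSV)
    def msk(lo,hi,box):
        m=cv2.inRange(hsv,lo,hi); k=np.zeros_like(m);x0,y0,x1,y1=box;k[y0:y1,x0:x1]=255
        return m&k
    bx={"side":dict(red=(310,285,365,312),green=(295,165,335,208),brass=(298,230,332,262)),
        "top":dict(red=(375,205,405,245),green=(200,208,236,244),brass=(284,216,318,256))}[n]
    for c,lo,hi in(("red",(0,200,110),(6,255,255)),("green",(60,150,40),(85,255,255)),("brass",(20,120,90),(32,255,255))):
        m=msk(lo,hi,bx[c]);v,u=np.nonzero(m);X=dep(n,u,v,D[v,u]);X=X[D[v,u]>0]
        print(n,c,len(u),"px",u.min(),u.max(),v.min(),v.max(),u.mean().round(1),v.mean().round(1))
        print("  z pct",np.percentile(X[:,2],[1,10,50,90,99]).round(0))
        zt={'red':106,'green':76,'brass':60}[c]
        T=X[abs(X[:,2]-zt)<5]; 
        if len(T)>5:
            lo_,hi_=T.min(0),T.max(0);print("  top: mean",T.mean(0).round(1),"mid",((lo_+hi_)/2).round(1),"ext",(hi_-lo_).round(1),len(T), cv2.minAreaRect(T[:,:2].astype(np.float32)))
    x=bx
for n,b in(("side",(285,175,365,345)),("top",(280,200,420,270))):
    im=cv2.imread(f"pics/{n}0.png");x0,y0,x1,y1=b;c=im[y0:y1,x0:x1];f=min(800/(x1-x0),600/(y1-y0));cv2.imwrite(f"pics/{n}0c.png",cv2.resize(c,None,fx=f,fy=f,interpolation=cv2.INTER_CUBIC));print(f)
E
```

```text
side red 233 px 321 349 292 306 334.8 298.5
  z pct [101. 105. 116. 120. 123.]
  top: mean [ 526.1 -214.1  106.5] mid [ 527.1 -214.3  105.9] ext [51.7 26.3  9.8] 57 ((527.0595703125, -214.2965545654297), (6.5535454750061035, 57.69077682495117), 62.584957122802734)
side green 564 px 301 324 171 203 312.6 188.1
  z pct [ 1.  5. 44. 74. 81.]
  top: mean [547.6 279.7  75.3] mid [548.9 283.1  75.9] ext [46.5 53.8  9.7] 84 ((548.7651977539062, 282.3733825683594), (54.593990325927734, 45.206275939941406), 82.38462829589844)
side brass 399 px 300 326 231 259 313.7 247.1
  z pct [13. 22. 50. 63. 70.]
  top: mean [520.4  36.2  60.5] mid [520.6  42.2  60.1] ext [56.7 64.7  9.6] 158 ((523.0426025390625, 41.78738784790039), (59.72639465332031, 53.2327880859375), 79.55204772949219)
top red 35 px 385 395 216 236 389.5 226.5
  z pct [104. 112. 116. 119. 121.]
top green 369 px 205 230 216 239 217.4 227.0
  z pct [-1.  3. 15. 75. 79.]
  top: mean [549.7 284.6  75.6] mid [549.8 283.3  75.5] ext [47.6 48.4  8.1] 68 ((549.8651733398438, 282.61474609375), (47.0583610534668, 48.68547439575195), 11.510409355163574)
top brass 236 px 289 309 223 248 299.5 235.8
  z pct [12. 36. 59. 63. 85.]
  top: mean [520.6  40.2  59.9] mid [523.8  42.   60. ] ext [55.9 54.6  9.6] 170 ((524.2193603515625, 41.711456298828125), (52.354984283447266, 53.02448654174805), 82.5066146850586)
3.5294117647058822
5.714285714285714
```

View pics/side0c.png

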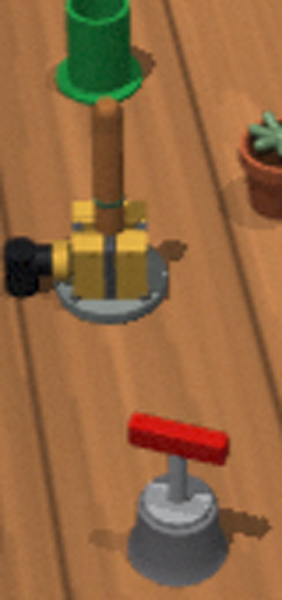

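View pics/top0c.png

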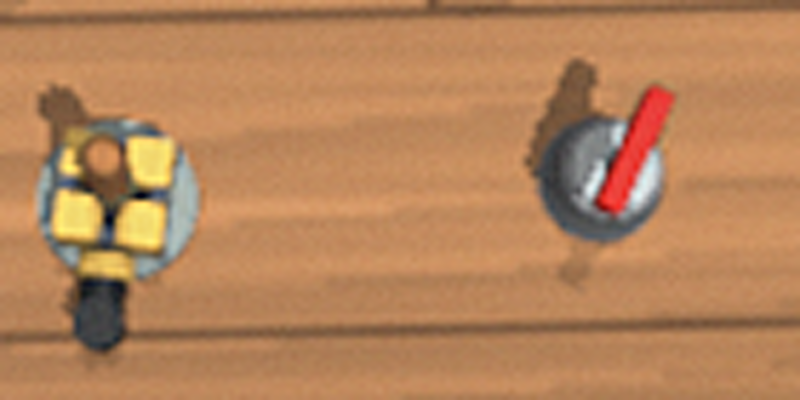

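The crops show the dibber top at about (315.3,204) in the side view and (298,227) in the top view. The key's red bar is clear, and the valve's pipe points toward the robot (-x). Next come precise positions and yaw.

```bash
python3 - <<'E'
from h import *
ims={n:cv2.imread(f"pics/{n}0.png") for n in P};Ds={n:np.load(f"pics/{n}0.npy") for n in P}
def msk(n,lo,hi,box):
    m=cv2.inRange(cv2.cvtColor(ims[n],cv2.COLOR_BGR2HSV),lo,hi);k=np.zeros_like(m);x0,y0,x1,y1=box;k[y0:y1,x0:x1]=255;return m&k
# red
for n,b in(("side",(310,285,365,312)),("top",(375,205,405,245))):
    m=msk(n,(0,150,60),(8,255,255),b)|msk(n,(172,150,60),(180,255,255),b)
    v,u=np.nonzero(m)
    for z in(107,117):
        X=plane(n,u,v,z)[:,:2]; r=cv2.minAreaRect(X.astype(np.float32)); c=X.mean(0);w,V=np.linalg.eigh(np.cov((X-c).T));print(n,"red",len(u),z,c.round(1),"yaw",np.arctan2(V[1,1],V[0,1]).round(3),[np.round(q,1) for q in r])
# dibber wood
for n,b in(("side",(305,198,328,236)),("top",(290,218,306,240))):
    x0,y0,x1,y1=b; h=cv2.cvtColor(ims[n],cv2.COLOR_BGR2HSV)
    m=msk(n,(5,60,30),(17,255,150),b);v,u=np.nonzero(m);X=dep(n,u,v,Ds[n][v,u]);k=(X[:,2]>80)&(X[:,2]<190)
    u,v,X=u[k],v[k],X[k];print(n,"wood",len(u),u.min(),u.max(),v.min(),v.max())
    for lo in range(80,190,15):
        q=(X[:,2]>=lo)&(X[:,2]<lo+15)
        if q.sum()>2: print("  ",lo,X[q].mean(0).round(1),q.sum(),u[q].mean().round(1),v[q].mean().round(1))
print("two dib top",two(315.3,204.5,298,227.1))
# by height points within valve region regardless of colour
n="top";v,u=np.mgrid[200:265,280:325];X=dep(n,u,v,Ds[n][200:265,280:325]);k=(X[...,2]>100)&(X[...,2]<200);print("top>100",X[k].mean(0).round(1),k.sum(),u[k].min(),u[k].max(),v[k].min(),v[k].max())
# valve top face
k=(abs(X[...,2]-60)<6);T=X[k];print("valve top",len(T),T.mean(0).round(1)); 
m=msk(n,(18,100,120),(34,255,255),(284,216,318,247)); vv,uu=np.nonzero(m);Xp=plane(n,uu,vv,60.);print("valve minrect z60",[np.round(q,2) for q in cv2.minAreaRect(Xp[:,:2].astype(np.float32))])
# dark pipe
for n,b in(("side",(284,240,302,262)),("top",(288,246,308,265))):
    m=msk(n,(0,0,0),(180,255,70),b);v,u=np.nonzero(m);print(n,"pipe",len(u),u.mean(),v.mean(),plane(n,u.mean(),v.mean(),30.).round(1))
# holder/valve feet: disc contour centre at foot
E
```

```text
side red 278 107 [ 529.7 -206.8] yaw 2.636 [array([ 529.2, -206.6]), array([27.6, 67.1]), np.float64(63.3)]
side red 278 117 [ 528.1 -215.5] yaw 2.636 [array([ 527.7, -215.3]), array([27.4, 66.4]), np.float64(63.3)]
top red 115 107 [ 532.6 -209.8] yaw 2.659 [array([ 531.1, -209.3]), array([14.6, 64.7]), np.float64(61.6)]
top red 115 117 [ 531.1 -208.1] yaw 2.659 [array([ 529.7, -207.6]), array([14.5, 64.1]), np.float64(61.6)]
side wood 245 311 319 204 235
   80 [521.9  35.6  87.2] 18 315.5 233.0
   95 [520.7  35.2 102.5] 37 314.9 228.6
   110 [521.5  36.3 117.2] 45 315.1 223.9
   125 [521.5  35.4 133.2] 41 315.0 219.3
   140 [522.4  36.1 147.4] 40 315.2 214.7
   155 [521.7  34.9 163. ] 44 314.9 210.1
   170 [521.7  36.7 173.6] 20 314.7 206.3
top wood 41 294 302 223 234
   110 [515.5  42.5 117.8] 6 298.5 232.8
   125 [516.2  37.7 134.4] 4 300.0 231.8
   140 [516.1  43.  147.9] 5 297.8 231.2
   155 [516.9  43.  165.8] 8 297.5 230.0
   170 [524.6  40.3 173.7] 15 298.3 226.6
two dib top (array([523.46960831,  41.14587113, 175.3237763 ]), np.float64(0.7384008329608754))
top>100 [521.8  40.4 160.6] 81 294 303 223 234
valve top 242 [521.8  40.1  60. ]
valve minrect z60 [array([517.7 ,  43.16]), array([55.96, 67.94]), np.float64(81.17)]
side pipe 202 292.2029702970297 250.4851485148515 [461.1  41.8  30. ]
top pipe 77 297.14285714285717 253.98701298701297 [465.2  51.   30. ]
```

```bash
cat >> h.py <<'E'
def go(x,y,z,yaw):
    s=ctrl.read_state();M=R.from_euler('xyz',s['tool_rot']).as_matrix()
    d=M.T@(np.array([x,y,z])-s['eef_pos']); cy=np.arctan2(M[1,0],M[0,0]);dy=(yaw-cy+np.pi/2)%np.pi-np.pi/2
    print('t',round(s['clock'],2),'pos',np.round(s['eef_pos'],1),'yaw',cy.round(3),'w',round(s['width'],1),'F',np.round(s['force'],1),'SLIDE',d.round(1),'TURN',round(-dy,3),'j7',np.round(s['qpos'][6],2))
E
python3 -c "
from h import *
go(522,42,250,0)
D=np.load('pics/top0.npy')
for n,u,v in(('spray',135,248),('jar',147,198)): print(n,dep('top',u,v,D[v,u]))"
```

```text
t 0.1 pos [ 191.8 -620.5  230.5] yaw 0.3 w 85.1 F [-0.3  0.9 -0.7] SLIDE [ 511.1 -535.5  -18.6] TURN 0.3 j7 -0.02
spray [479.39393364 466.3882856  159.70287273]
jar [625.51346526 464.70014497  93.76798903]
```

Request:
play_rows:
  slide:
    - [511,-535,-20]
    - [511,-535,-20]
    - [511,-535,-20]
    - [511,-535,-20]
    - [511,-535,-20]
  turn: [0.3,0.3,0.3,0.3,0.3]
  fingers: [1,1,1,1,1]

```text
clock: 0.72
eef_pos: [332.0, -339.4, 239.7]
tool_rot: [-3.14, 0.0, -0.0]
force: [1.6, -0.7, -0.2]
width: 85.3
```

```bash
python3 -c "
from h import *
go(522,42,250,0)"
```

```text
t 0.72 pos [ 332.  -339.4  239.7] yaw -0.0 w 85.3 F [ 1.6 -0.7 -0.2] SLIDE [ 190.  -381.4   -9.7] TURN -0.0 j7 -0.77
```

Request:
play_rows:
  slide:
    - [190,-381,-10]
    - [190,-381,-10]
    - [190,-381,-10]
    - [190,-381,-10]
    - [190,-381,-10]
  turn: [0,0,0,0,0]
  fingers: [1,1,1,1,1]

```text
clock: 1.35
eef_pos: [471.1, -59.9, 247.5]
tool_rot: [-3.14, 0.0, -0.0]
force: [1.0, -0.5, -0.1]
width: 85.2
```

```bash
python3 -c "
from h import *
go(522,42,250,0)"
```

```text
t 1.35 pos [471.1 -59.9 247.5] yaw -0.0 w 85.2 F [ 1.  -0.5 -0.1] SLIDE [  50.9 -101.9   -2.4] TURN -0.0 j7 -1.48
```

Request:
play_rows:
  slide:
    - [51,-102,0]
    - [51,-102,0]
    - [51,-102,0]
    - [51,-102,50]
    - [51,-102,50]
  turn: [0,0,0,0,0]
  fingers: [1,1,1,1,1]

```text
clock: 1.98
eef_pos: [518.8, 40.9, 195.0]
tool_rot: [-3.142, 0.009, -0.001]
force: [0.1, 1.0, 0.3]
width: 85.3
```

```bash
python3 -c "
from h import *
go(522,42,133,0)
im,D=vision.get_image('side');cv2.imwrite('pics/s1.png',cv2.resize(im[120:280,230:430],None,fx=3.5,fy=3.5))"
```

```text
t 1.98 pos [518.8  40.9 195. ] yaw -0.001 w 85.3 F [0.1 1.  0.3] SLIDE [ 3.7 -1.1 62. ] TURN -0.001 j7 -1.69
```

View pics/s1.png

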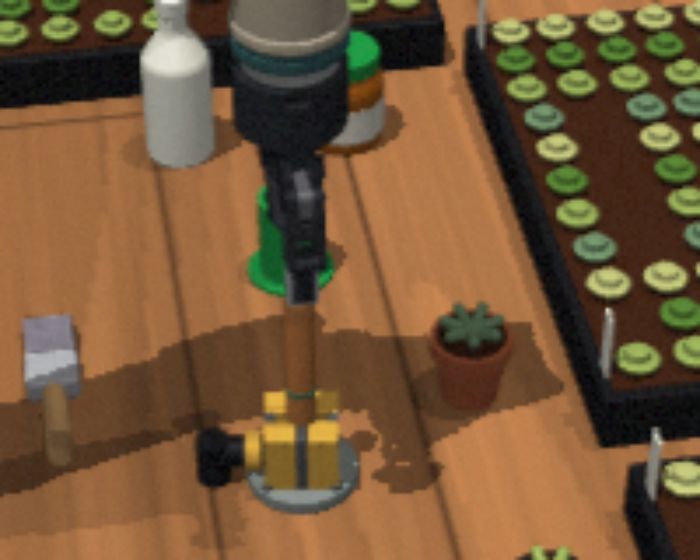

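The gripper is directly above the dibber, in line with its shaft at (302,340) in the crop. I descend and close.

Request:
play_rows:
  slide:
    - [3,-1,62]
    - [3,-1,62]
    - [3,-1,62]
    - [3,-1,62]
    - [3,-1,62]
  turn: [0,0,0,0,0]
  fingers: [1,1,0,0,0]

```text
clock: 2.65
eef_pos: [524.5, 42.2, 136.8]
tool_rot: [-3.14, 0.001, -0.002]
force: [-0.3, 0.3, 1.0]
width: 32.4
```

Request:
play_rows:
  slide:
    - [0,0,0]
    - [0,0,0]
    - [0,0,-15]
    - [0,0,-30]
    - [0,0,-60]
  turn: [0,0,0,0,0]
  fingers: [0,0,0,0,0]

```text
clock: 3.28
eef_pos: [524.0, 42.1, 197.6]
tool_rot: [-3.141, 0.002, -0.001]
force: [-0.2, 0.1, -0.3]
width: 20.2
```

```bash
python3 -c "
from h import *
go(549.5,283,200,0)
im,D=vision.get_image('side');cv2.imwrite('pics/s2.png',cv2.resize(im[120:280,230:430],None,fx=3.5,fy=3.5))
im,D=vision.get_image('top');cv2.imwrite('pics/t2.png',im)"
```

```text
t 3.27 pos [524.   42.1 197.6] yaw -0.001 w 20.2 F [-0.2  0.1 -0.3] SLIDE [  25.2 -240.9   -2.2] TURN -0.001 j7 -1.69
```

View pics/s2.png

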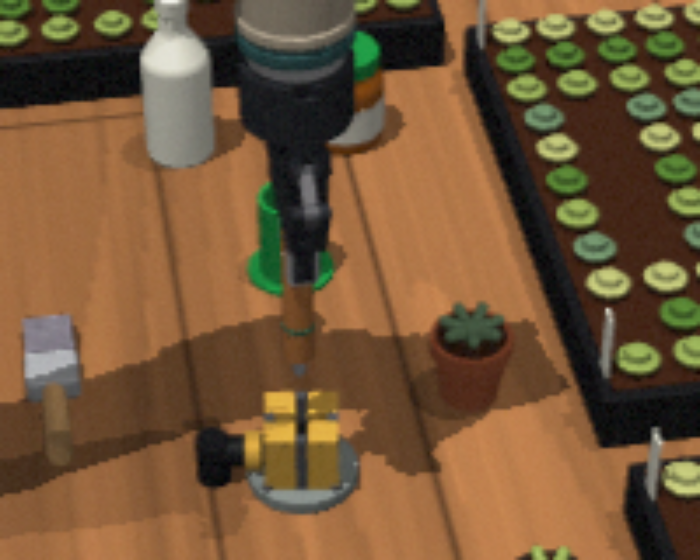

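The dibber is gripped and hangs vertical, with its tip at crop (298,370), clear of the valve. Now I carry it to the cup.

Request:
play_rows:
  slide:
    - [8,-60,-15]
    - [25,-241,-15]
    - [25,-241,-15]
    - [25,-241,-15]
    - [25,-241,-15]
  turn: [0,0,0,0,0]
  fingers: [0,0,0,0,0]

```text
clock: 4.0
eef_pos: [550.6, 290.6, 215.9]
tool_rot: [-3.135, -0.006, 0.007]
force: [-0.4, 0.3, -0.4]
width: 20.3
```

Request:
play_rows:
  slide:
    - [0,0,0]
    - [0,0,0]
  turn: [0,0]
  fingers: [0,0]

```text
clock: 4.25
eef_pos: [550.5, 289.6, 215.9]
tool_rot: [-3.136, -0.005, 0.006]
force: [0.2, -0.5, -0.1]
width: 20.0
```

```bash
python3 -c "
from h import *
go(549.5,283,102,0)
im,D=vision.get_image('side');cv2.imwrite('pics/s3.png',cv2.resize(im[100:240,230:400],None,fx=4,fy=4))"
```

```text
t 4.25 pos [550.5 289.6 215.9] yaw 0.006 w 20.0 F [ 0.2 -0.5 -0.1] SLIDE [ -1.6   7.3 113.9] TURN 0.006 j7 -2.08
```

View pics/s3.png

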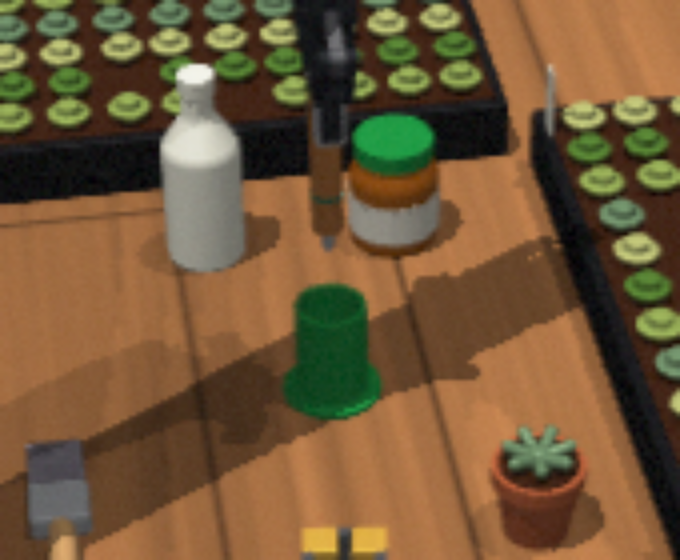

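```bash
python3 -c "
from h import *
print(proj('side',[[549.5,283,120],[549.5,283,76]]))"
```

```text
[[311.93754542 163.78678244]
 [312.27775137 176.5084352 ]]
```

The dibber tip at crop (328,241) sits in line above the cup mouth at (330,300). The rim projection checks out. I descend with the small correction and release.

Request:
play_rows:
  slide:
    - [-1.5,7,0]
    - [-1.5,7,50]
    - [-1.5,7,100]
    - [-1.5,7,110]
    - [-1.5,7,111]
  turn: [0,0,0,0,0]
  fingers: [0,0,0,0,0]

```text
clock: 4.92
eef_pos: [550.4, 282.3, 105.4]
tool_rot: [-3.136, -0.006, 0.005]
force: [-0.6, 0.4, 0.3]
width: 20.2
```

```bash
python3 -c "
from h import *
go(549.5,283,102,0)
im,D=vision.get_image('side');cv2.imwrite('pics/s4.png',cv2.resize(im[100:240,230:400],None,fx=4,fy=4))"
```

```text
t 4.92 pos [550.4 282.3 105.4] yaw 0.005 w 20.2 F [-0.6  0.4  0.3] SLIDE [-0.9 -0.7  3.4] TURN 0.005 j7 -2.07
```

View pics/s4.png

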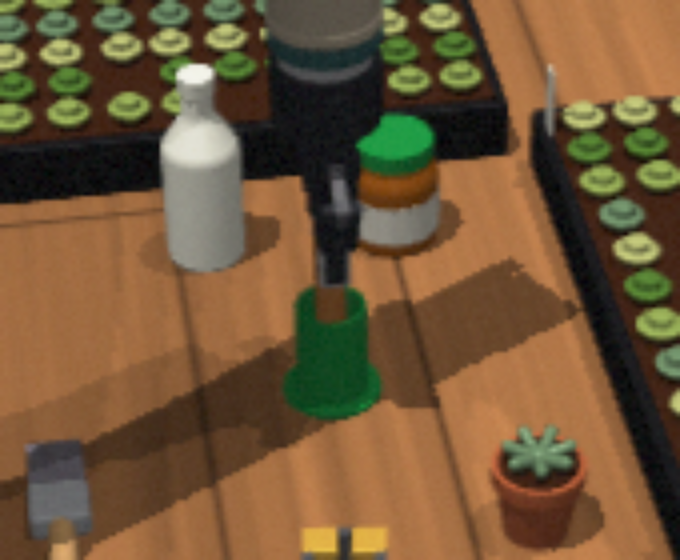

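The dibber is inside the cup, just above the floor. I release it and rise.

Request:
play_rows:
  slide:
    - [0,0,1]
    - [0,0,1]
    - [0,0,1]
    - [0,0,0]
    - [0,0,0]
  turn: [0,0,0,0,0]
  fingers: [1,1,1,1,1]

```text
clock: 5.6
eef_pos: [551.1, 282.8, 106.4]
tool_rot: [-3.135, -0.008, 0.005]
force: [0.7, 0.1, -0.2]
width: 85.6
```

Request:
play_rows:
  slide:
    - [0,0,-40]
    - [0,0,-100]
    - [0,0,-150]
    - [0,0,-150]
    - [0,0,-150]
  turn: [0,0,0,0,0]
  fingers: [1,1,1,1,1]

```text
clock: 6.22
eef_pos: [549.4, 281.7, 255.9]
tool_rot: [-3.135, -0.007, 0.005]
force: [-0.2, -0.6, -0.2]
width: 85.8
```

```bash
python3 -c "
from h import *
go(529.5,-209,250,-0.49)
im,D=vision.get_image('side');cv2.imwrite('pics/s5.png',cv2.resize(im[100:280,230:400],None,fx=3.3,fy=3.3))
im,D=vision.get_image('top');cv2.imwrite('pics/t5.png',im)"
```

```text
t 6.22 pos [549.4 281.7 255.9] yaw 0.005 w 85.8 F [-0.2 -0.6 -0.2] SLIDE [-22.5 490.6   2.7] TURN 0.495 j7 -2.07
```

View pics/s5.png

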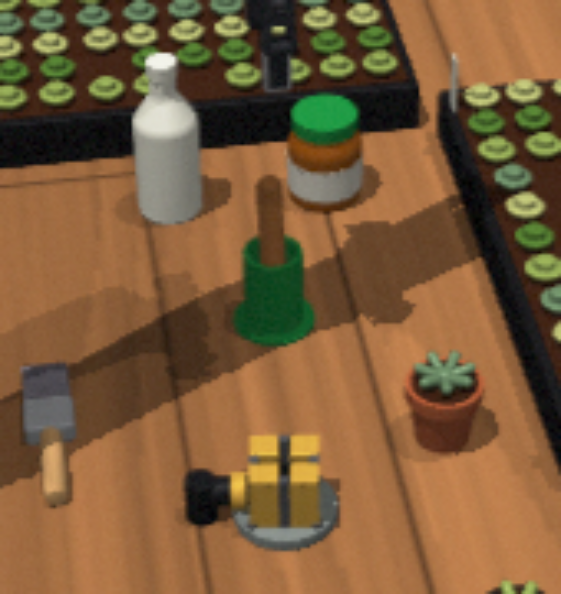

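The dibber stands in the cup, leaning slightly and released (crop (268,230)). Next I refine the bare valve's centre and yaw.

```bash
python3 - <<'E'
from h import *
im=cv2.imread('pics/t5.png');c=im[210:270,270:330]
cv2.imwrite('pics/t5c.png',cv2.resize(c,None,fx=10,fy=10,interpolation=cv2.INTER_CUBIC))
E
```

```text
(no output)
```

View pics/t5c.png

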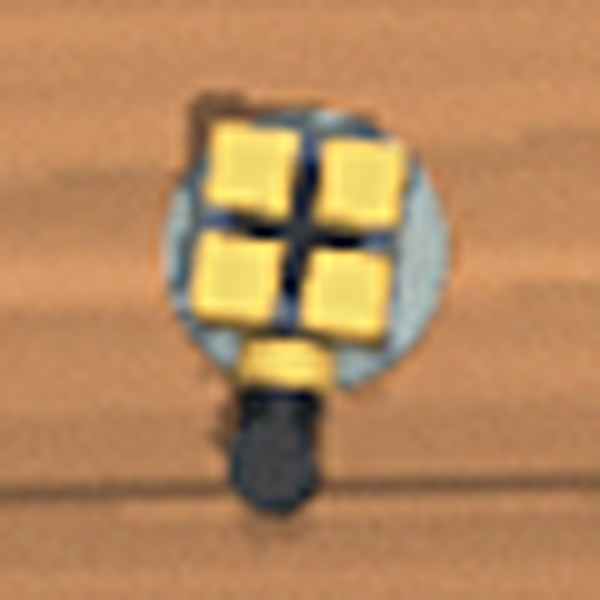

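The four brass pads are cleanly separated, so their centroids give the centre and yaw of the valve.

```bash
cat > valve.py <<'E'
from h import *
def valve(im,tops=True):
    x0,y0=280,216;c=im[y0:248,x0:316];f=10
    b=cv2.resize(c,None,fx=f,fy=f,interpolation=cv2.INTER_CUBIC);h=cv2.cvtColor(b,cv2.COLOR_BGR2HSV)
    m=cv2.inRange(h,(17,90,165),(34,255,255))
    m=cv2.morphologyEx(m,cv2.MORPH_OPEN,np.ones((25,25)))
    n,l,st,ct=cv2.connectedComponentsWithStats(m)
    L=sorted(range(1,n),key=lambda i:-st[i,4])
    print(st[L,4]); 
    return m,[( (ct[i]+.5)/f-.5+[x0,y0], st[i,4]) for i in L]
im=cv2.imread('pics/t5.png');m,L=valve(im);cv2.imwrite('pics/vm.png',m)
C=np.array([c for c,a in L if a>3000]);print(C.round(2))
C=C[C[:,1].argsort()][:4]
X=plane('top',C[:,0],C[:,1],np.full(len(C),60.))[:,:2];print(X.round(1),"centre",X.mean(0).round(1))
A=X[X[:,0].argsort()] # low x, high x
lo=A[:2][A[:2,1].argsort()];hi=A[2:][A[2:,1].argsort()]
for a,b in((lo[0],hi[0]),(lo[1],hi[1])):print("yaw x",np.arctan2(*(b-a)[::-1]).round(3),np.hypot(*(b-a)).round(1))
for a,b in((lo[0],lo[1]),(hi[0],hi[1])):print("yaw y",(np.arctan2(*(b-a)[::-1])-np.pi/2).round(3),np.hypot(*(b-a)).round(1))
E
python3 valve.py
```

```text
[7001 6979 6890 6876 3290]
[[294.62 226.28]
 [305.81 227.77]
 [293.03 237.38]
 [304.24 238.87]
 [298.23 245.68]]
[[541.9  55.6]
 [537.   23.9]
 [510.3  60.6]
 [505.3  28.9]] centre [523.6  42.3]
yaw x -0.157 32.0
yaw x -0.156 32.1
yaw y -0.154 32.1
yaw y -0.155 32.1
```

Valve centre is (523.6, 42.3) and yaw is -0.156. The pads are 32 mm apart, consistent to 0.1 mm. Now to the key.

Request:
play_rows:
  slide:
    - [-22,490,3]
    - [-22,490,3]
    - [-22,490,3]
    - [-22,490,3]
    - [-22,490,3]
  turn: [0.495,0.495,0.495,0.495,0.495]
  fingers: [1,1,1,1,1]

```text
clock: 6.95
eef_pos: [536.0, -32.1, 250.4]
tool_rot: [-3.136, 0.0, -0.489]
force: [-0.1, -0.6, -0.0]
width: 85.5
```

```bash
python3 -c "
from h import *
go(529.5,-209,250,-0.49)"
```

```text
t 6.95 pos [536.  -32.1 250.4] yaw -0.489 w 85.5 F [-0.1 -0.6 -0. ] SLIDE [ 77.5 159.2  -0.5] TURN 0.001 j7 -1.95
```

Request:
play_rows:
  slide:
    - [77.5,159,0]
    - [77.5,159,0]
    - [77.5,159,0]
    - [77.5,159,40]
    - [77.5,159,60]
  turn: [0,0,0,0,0]
  fingers: [1,1,1,1,1]

```text
clock: 7.58
eef_pos: [527.6, -208.9, 186.3]
tool_rot: [-3.137, 0.005, -0.491]
force: [-0.4, 0.5, 0.1]
width: 85.2
```

```bash
python3 -c "
from h import *
go(529.5,-209,89,-0.49)
im,D=vision.get_image('side');cv2.imwrite('pics/s6.png',cv2.resize(im[230:370,260:430],None,fx=4,fy=4))"
```

```text
t 7.58 pos [ 527.6 -208.9  186.3] yaw -0.491 w 85.2 F [-0.4  0.5  0.1] SLIDE [ 2.2 -0.4 97.3] TURN -0.001 j7 -1.6
```

View pics/s6.png

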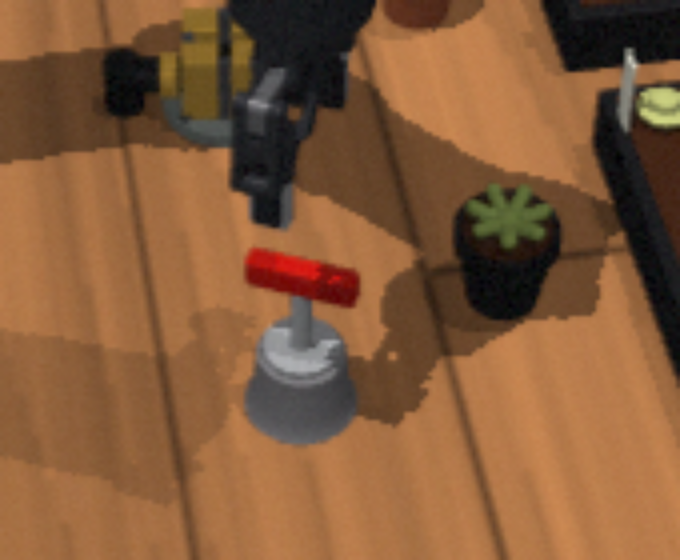

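The jaws straddle the red bar at crop (302,277), across its width. I descend and grip.

Request:
play_rows:
  slide:
    - [2,-0.5,50]
    - [2,-0.5,90]
    - [2,-0.5,98]
    - [2,-0.5,98]
    - [2,-0.5,98]
  turn: [0,0,0,0,0]
  fingers: [1,1,1,0,0]

```text
clock: 8.25
eef_pos: [529.2, -208.1, 87.9]
tool_rot: [-3.137, 0.006, -0.49]
force: [0.0, 0.2, 0.6]
width: 51.4
```

Request:
play_rows:
  slide:
    - [0,0,0]
    - [0,0,0]
    - [0,0,0]
    - [0,0,0]
  turn: [0,0,0,0]
  fingers: [0,0,0,0]

```text
clock: 8.75
eef_pos: [530.0, -208.4, 89.2]
tool_rot: [-3.137, 0.004, -0.49]
force: [-1.1, -0.4, 5.9]
width: 13.3
```

Request:
play_rows:
  slide:
    - [0,0,-20]
    - [0,0,-50]
    - [0,0,-80]
    - [0,0,-80]
  turn: [0,0,0,0]
  fingers: [0,0,0,0]

```text
clock: 9.25
eef_pos: [531.5, -209.5, 171.3]
tool_rot: [-3.136, -0.001, -0.49]
force: [0.5, 0.5, -2.8]
width: 13.2
```

```bash
python3 -c "
from h import *
go(523.6,42.3,170,-0.156)
im,D=vision.get_image('side');cv2.imwrite('pics/s7.png',cv2.resize(im[230:370,260:430],None,fx=4,fy=4))"
```

```text
t 9.25 pos [ 531.5 -209.5  171.3] yaw -0.49 w 13.2 F [ 0.5  0.5 -2.8] SLIDE [-125.6 -218.4    2.4] TURN -0.334 j7 -1.59
```

View pics/s7.png

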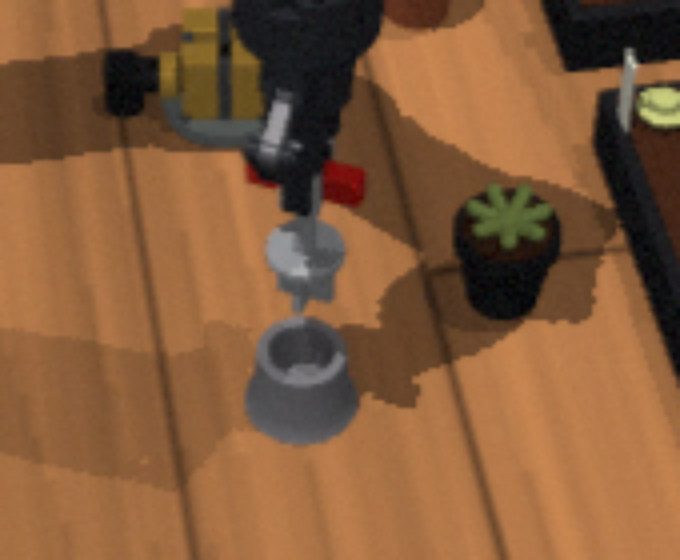

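The key is out and upright, with its splines at crop (310,290) clear above the holder. I move over the valve and turn.

Request:
play_rows:
  slide:
    - [-126,-218,2]
    - [-126,-218,2]
    - [-126,-218,2]
    - [-126,-218,2]
    - [-126,-218,2]
  turn: [-0.334,-0.334,-0.334,-0.334,-0.334]
  fingers: [0,0,0,0,0]

```text
clock: 9.93
eef_pos: [520.1, 50.1, 167.6]
tool_rot: [-3.133, 0.004, -0.145]
force: [0.6, -0.4, -2.3]
width: 12.9
```

Request:
play_rows:
  slide:
    - [0,0,0]
    - [0,0,0]
  turn: [0,0]
  fingers: [0,0]

```text
clock: 10.18
eef_pos: [519.6, 49.0, 166.8]
tool_rot: [-3.134, 0.006, -0.147]
force: [-0.6, -0.5, -2.5]
width: 13.2
```

```bash
python3 -c "
from h import *
go(523.6,42.3,170,-0.156)
im,D=vision.get_image('side');np.save('pics/s8.npy',D);cv2.imwrite('pics/s8full.png',im);cv2.imwrite('pics/s8.png',cv2.resize(im[190:270,270:360],None,fx=7,fy=7,interpolation=cv2.INTER_CUBIC))
im,D=vision.get_image('top');np.save('pics/t8.npy',D);cv2.imwrite('pics/t8full.png',im);cv2.imwrite('pics/t8.png',cv2.resize(im[190:270,260:350],None,fx=7,fy=7,interpolation=cv2.INTER_CUBIC))"
```

```text
t 10.18 pos [519.6  49.  166.8] yaw -0.147 w 13.2 F [-0.6 -0.5 -2.5] SLIDE [ 5.   6.  -3.3] TURN 0.009 j7 -1.78
```

View pics/s8.png

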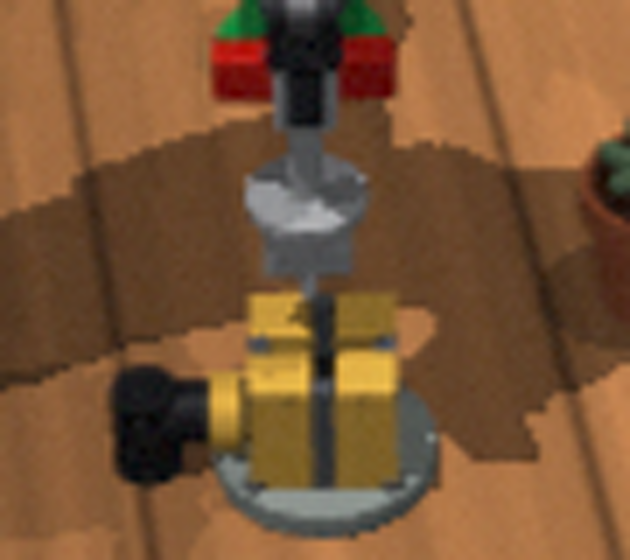

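View pics/t8.png

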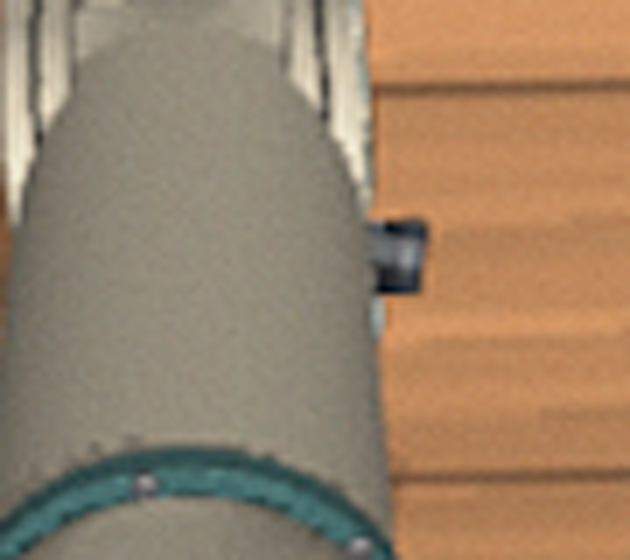

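Request:
play_rows:
  slide:
    - [5,6,0]
    - [5,6,0]
    - [5,6,0]
    - [5,6,0]
  turn: [0.01,0.01,0.01,0.01]
  fingers: [0,0,0,0]

```text
clock: 10.78
eef_pos: [524.0, 41.9, 167.2]
tool_rot: [-3.134, 0.005, -0.158]
force: [-0.1, -0.5, -2.5]
width: 12.8
```

```bash
python3 - <<'E'
from h import *
go(523.6,42.3,170,-0.156)
s=ctrl.read_state()
im,D=vision.get_image('side');cv2.imwrite('pics/s9f.png',im);cv2.imwrite('pics/s9.png',cv2.resize(im[190:270,270:360],None,fx=7,fy=7,interpolation=cv2.INTER_CUBIC))
b=cv2.resize(im[190:270,270:360],None,fx=8,fy=8,interpolation=cv2.INTER_CUBIC);h=cv2.cvtColor(b,cv2.COLOR_BGR2HSV)
def U(p): return (np.asarray(p)+.5)/8-.5+[270,190]
m=cv2.inRange(h,(0,150,60),(8,255,255))|cv2.inRange(h,(172,150,60),(180,255,255));v,u=np.nonzero(m);k=v<160
print("bar u",U([u[k].min(),v[k].min()]),U([u[k].max(),v[k].max()]))
# grey flange: low saturation, bright
m=cv2.inRange(h,(0,0,85),(180,60,255));m[:160]=0;m[330:]=0
m=cv2.morphologyEx(m,cv2.MORPH_OPEN,np.ones((9,9)))
n,l,st,ct=cv2.connectedComponentsWithStats(m);i=1+st[1:,4].argmax();x,y,w,hh,a=st[i];print("flange+spl box",U([x,y]),U([x+w,y+hh]),a)
for r in range(y,y+hh,10):
    q=np.nonzero(l[r]==i)[0]; 
    if len(q):print(U([q.min(),r]).round(1),U([q.max(),r])[0].round(1),"mid",U([(q.min()+q.max())/2,r])[0].round(2),"w",(len(q)/8))
c=s['eef_pos'];t=np.linspace(0,2*np.pi,90);zk=c[2]-78
for z in(zk+34,zk+40):
    e=proj('side',np.stack([c[0]+22*np.cos(t),c[1]+22*np.sin(t),0*t+z],-1));print("pred flange z",round(z,1),e.min(0).round(1),e.max(0).round(1))
yw=-.156;ax=np.array([np.cos(yw),np.sin(yw),0]);
print("pred bar ends",proj('side',[[*c[:2],zk+96]+32*ax,[*c[:2],zk+96]-32*ax]).round(1))
ay=np.array([-np.sin(yw),np.cos(yw),0])
print("pred spline bottoms -y,-x,+x",proj('side',[[*c[:2],zk]-16*ay,[*c[:2],zk]-16*ax,[*c[:2],zk]+16*ax]).round(1))
E
```

```text
t 10.78 pos [524.   41.9 167.2] yaw -0.158 w 12.8 F [-0.1 -0.5 -2.5] SLIDE [-0.5 -0.4 -2.8] TURN -0.002 j7 -1.77
bar u [301.6875 196.3125] [328.4375 205.6875]
flange+spl box [306.6875 214.0625] [324.0625 226.0625] 7363
[312.7 214.1] 313.7 mid 313.19 w 1.125
[312.4 215.3] 314.9 mid 313.69 w 2.625
[307.2 216.6] 315.7 mid 311.44 w 5.0
[306.8 217.8] 316.1 mid 311.44 w 9.375
[306.7 219.1] 316.9 mid 311.81 w 10.375
[306.8 220.3] 323.9 mid 315.38 w 15.5
[307.3 221.6] 323.6 mid 315.44 w 16.375
[308.2 222.8] 321.9 mid 315.06 w 13.875
[309.3 224.1] 320.9 mid 315.12 w 11.75
[311.2 225.3] 318.4 mid 314.81 w 6.25
pred flange z 123.2 [306.8 214.7] [324.6 226.4]
pred flange z 129.2 [306.8 212.9] [324.5 224.6]
pred bar ends [[328.5 201. ]
 [302.  201.3]]
pred spline bottoms -y,-x,+x [[315.9 235. ]
 [309.6 230.7]
 [322.3 230.6]]
```

View pics/s9.png

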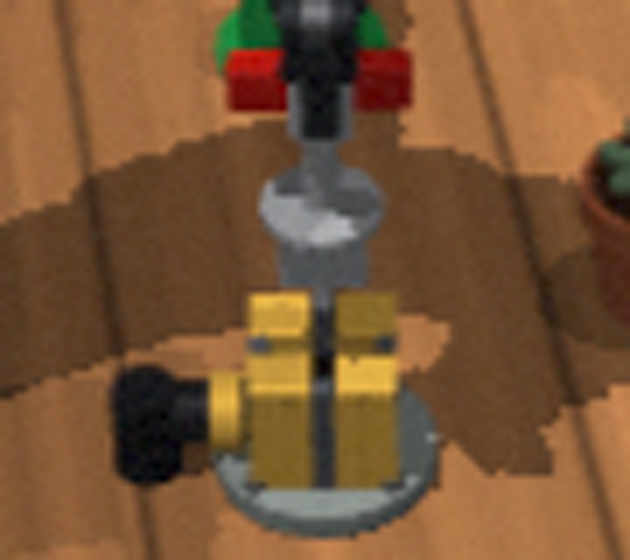

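```bash
python3 - <<'E'
from h import *
yw=-.156;ax=np.array([np.cos(yw),np.sin(yw),0]);ay=np.array([-np.sin(yw),np.cos(yw),0]);c=np.array([523.6,42.3,60])
corn=[c+27*(a*ax+b*ay) for a,b in((-1,-1),(1,-1),(1,1),(-1,1))]
print(((proj('side',corn)-[270,190]+.5)*7).round(0))
print("slot front end",((proj('side',[c-27*ay,c-27*ay-[0,0,30],c])-[270,190]+.5)*7).round(0))
im=cv2.imread('pics/s9f.png')
b=cv2.resize(im[190:270,270:360],None,fx=7,fy=7,interpolation=cv2.INTER_CUBIC).astype(int).sum(2)
for r in(370,420,440,460): 
    q=b[r,290:360];k=q<(q.min()+q.max())/2;print(r,290+np.nonzero(k)[0].mean(), (proj('side',c-27*ay)-[270,190]+.5)[0]*7)
E
```

```text
[[250. 399.]
 [400. 397.]
 [399. 296.]
 [253. 298.]]
slot front end [[325. 398.]
 [326. 458.]
 [325. 347.]]
370 322.5 324.6894560206381
420 321.5 324.6894560206381
440 322.0 324.6894560206381
460 323.5 324.6894560206381
```

Valve and key show the same small offset of about -0.35 px in the side view, so their relative alignment is good. I descend to just inside the mouth, watching the force.

Request:
play_rows:
  slide:
    - [-0.3,-0.4,12]
    - [-0.3,-0.4,24]
    - [-0.3,-0.4,28]
    - [-0.3,-0.4,32]
    - [-0.3,-0.4,36]
  turn: [0,0,0,0,0]
  fingers: [0,0,0,0,0]

```text
clock: 11.45
eef_pos: [523.9, 42.7, 131.0]
tool_rot: [-3.134, 0.005, -0.158]
force: [0.2, 0.9, -3.1]
width: 13.3
```

```bash
python3 -c "
from h import *
go(523.8,42.3,104,-0.156)
im,D=vision.get_image('side');cv2.imwrite('pics/s10.png',cv2.resize(im[190:270,270:360],None,fx=7,fy=7,interpolation=cv2.INTER_CUBIC))"
```

```text
t 11.45 pos [523.9  42.7 131. ] yaw -0.158 w 13.3 F [ 0.2  0.9 -3.1] SLIDE [ 0.1  0.6 27. ] TURN -0.002 j7 -1.76
```

View pics/s10.png

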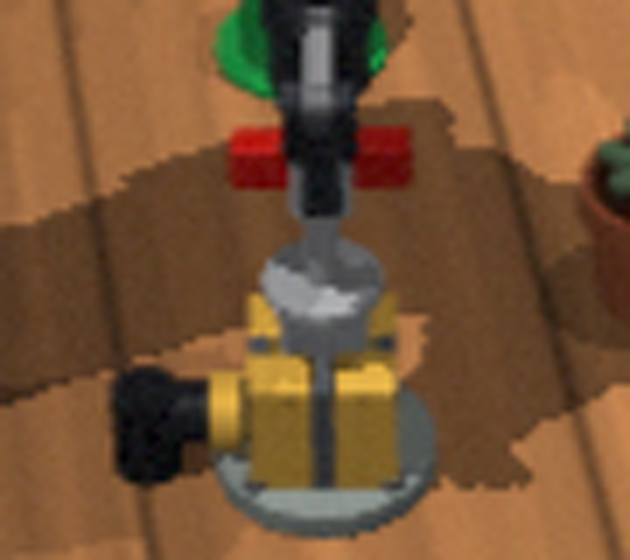

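The splines have entered the slot by about 7 mm with no contact force, and the front spline is centred at crop (322,365). I go on down.

Request:
play_rows:
  slide:
    - [0,0.5,8]
    - [0,0.5,14]
    - [0,0.5,18]
    - [0,0.5,22]
    - [0,0.5,25]
  turn: [0,0,0,0,0]
  fingers: [0,0,0,0,0]

```text
clock: 12.12
eef_pos: [523.5, 42.3, 106.1]
tool_rot: [-3.134, 0.005, -0.158]
force: [-1.6, -0.8, 7.1]
width: 13.1
```

```bash
python3 -c "
from h import *
go(523.8,42.3,104,-0.156)"
```

```text
t 12.12 pos [523.5  42.3 106.1] yaw -0.158 w 13.1 F [-1.6 -0.8  7.1] SLIDE [ 0.3 -0.   2.1] TURN -0.002 j7 -1.76
```

The spring load is about 9.6 N net, close to fully home. I press until the flange bottoms out.

Request:
play_rows:
  slide:
    - [0,0,1.5]
    - [0,0,2.5]
    - [0,0,3]
    - [0,0,3]
    - [0,0,3]
  turn: [0,0,0,0,0]
  fingers: [0,0,0,0,0]

```text
clock: 12.75
eef_pos: [523.6, 42.3, 104.5]
tool_rot: [-3.133, 0.004, -0.158]
force: [-3.4, -1.2, 14.6]
width: 13.1
```

```bash
python3 -c "
from h import *
go(523.8,42.3,104,-0.156)
im,D=vision.get_image('side');cv2.imwrite('pics/s11.png',cv2.resize(im[190:270,270:360],None,fx=7,fy=7,interpolation=cv2.INTER_CUBIC))"
```

```text
t 12.75 pos [523.6  42.3 104.5] yaw -0.158 w 13.1 F [-3.4 -1.2 14.6] SLIDE [ 0.2 -0.   0.5] TURN -0.002 j7 -1.76
```

View pics/s11.png

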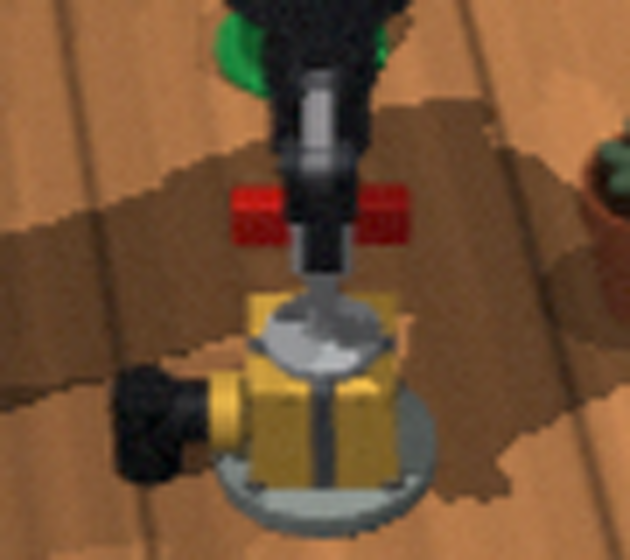

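The flange lies on the valve head (crop (322,340)), and the net load of about 17 N exceeds the spring's 11 N. I add a little push and check that it is stable.

Request:
play_rows:
  slide:
    - [0,0,2]
    - [0,0,2]
    - [0,0,2]
    - [0,0,2]
    - [0,0,2]
  turn: [0,0,0,0,0]
  fingers: [0,0,0,0,0]

```text
clock: 13.42
eef_pos: [523.6, 42.3, 104.5]
tool_rot: [-3.133, 0.004, -0.158]
force: [-5.3, 0.5, 19.1]
width: 13.0
```

```bash
python3 -c "
from h import *
go(523.8,42.3,104,-0.156)
im,D=vision.get_image('side');cv2.imwrite('pics/s12.png',cv2.resize(im[100:280,250:400],None,fx=3.3,fy=3.3,interpolation=cv2.INTER_CUBIC))
im,D=vision.get_image('top');cv2.imwrite('pics/t12.png',im)
for i in range(6): vision.get_image('top')
go(523.8,42.3,104,-0.156)"
```

```text
t 13.43 pos [523.6  42.3 104.5] yaw -0.158 w 13.0 F [-5.3  0.5 19.1] SLIDE [ 0.2 -0.   0.5] TURN -0.002 j7 -1.76
t 13.82 pos [523.6  42.3 104.5] yaw -0.158 w 13.1 F [-4.8 -0.4 18.7] SLIDE [0.2 0.  0.5] TURN -0.002 j7 -1.76
```

View pics/s12.png

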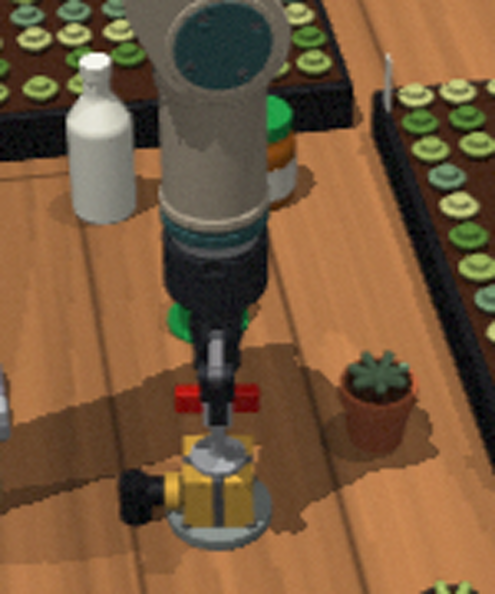

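View pics/t12.png

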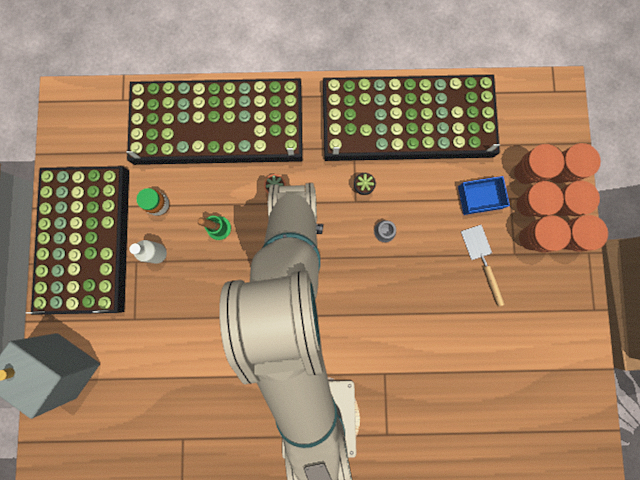

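The tool no longer advances (104.5 mm) at a steady net load of about 21 N, so the flange is hard home. In the top view the dibber stands in the cup at (215,227), the holder at (386,230) is empty, and the bystanders in view are in place. I'm handing in.

```bash
python3 -c "
from h import *
ctrl.finish_job()
go(523.8,42.3,104,-0.156)"
```

```text
the job is handed in; nothing more can be done
the job is handed in; nothing more can be done
```

I took the dibber out of the valve and released it standing in the green cup. Then I lifted the key from its holder, turned it to the valve's measured yaw (-0.156 rad), and pressed it straight down. I handed the job in at about 13.8 s with the key still gripped; no verdict was reported.

- **Key alignment:** the tool read (523.6, 42.3) mm at yaw -0.158 rad. The valve centre had been measured at (523.6, 42.3) mm.
- **Key pressed home:** the tool stopped at 104.5 mm under a steady 19 N, about 21 N once the key's weight is added back, which is more than the spring's 11 N. The side view shows the flange lying on the brass head. I could not read the poppet depth directly.
- **Dibber:** it leans slightly in the cup but is well inside it.
- **Bystanders:** those visible in the last pictures showed no shift by eye. The arm hid the brush in the last top view, and only a corner of it showed in the side view. It was well clear of the tool's path.

No check failed or disagreed beyond the cameras' offset of about 0.35 px. It was the same for the key and the valve, so it did not affect the fit.

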